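Put the mixed-up lounge bottles back on their own coasters

TASK

The three little stoneware bottles on the lounge table have been mixed up: move them round, parking one on the spare cork coaster on the way, until each bottle stands upright in the middle of the coaster of its own colour. Set them down gently rather than dropping or tipping them, never stand one on the bare polished table, and leave the tumbler, the sugar bowl and the bell where they are.

Things in the scene. Friction and masses are not known exactly. Their poses are not given: they have to be found in the camera images.
- red_bottle: red stoneware miniature bottle with a cork, round, upright, 88 mm tall, 0.12 to 0.22 kg: straight body 48 mm in diameter up to 56 mm, rounded shoulder, neck 22 to 26 mm in diameter from 68 to 76 mm, cork 18 mm in diameter from 76 to 88 mm. Origin: centre of its underside; z up along its axis. Starts on a coaster of another colour (the blue one).
- blue_bottle: blue stoneware miniature bottle with a cork, round, upright, 88 mm tall, 0.12 to 0.22 kg: straight body 48 mm in diameter up to 56 mm, rounded shoulder, neck 22 to 26 mm in diameter from 68 to 76 mm, cork 18 mm in diameter from 76 to 88 mm. Origin: centre of its underside; z up along its axis. Starts on a coaster of another colour (the green one).
- green_bottle: green stoneware miniature bottle with a cork, round, upright, 88 mm tall, 0.12 to 0.22 kg: straight body 48 mm in diameter up to 56 mm, rounded shoulder, neck 22 to 26 mm in diameter from 68 to 76 mm, cork 18 mm in diameter from 76 to 88 mm. Origin: centre of its underside; z up along its axis. Starts on a coaster of another colour (the red one).
- red_coaster: red glazed coaster, a flat round disc 90 mm in diameter and 8 mm thick with no rim, fixed to the table. Origin: centre of its underside, on the table top; z up. Home of the red bottle; at the start another bottle stands on it.
- blue_coaster: blue glazed coaster, a flat round disc 90 mm in diameter and 8 mm thick with no rim, fixed to the table. Origin: centre of its underside, on the table top; z up. Home of the blue bottle; at the start another bottle stands on it.
- green_coaster: green glazed coaster, a flat round disc 90 mm in diameter and 8 mm thick with no rim, fixed to the table. Origin: centre of its underside, on the table top; z up. Home of the green bottle; at the start another bottle stands on it.
- cork_coaster: plain light brown cork coaster, a flat round disc 90 mm in diameter and 8 mm thick with no rim, fixed to the table. Origin: centre of its underside, on the table top; z up. Free at the start: the spare spot for the swap.
- tumbler: bystander: clear glass tumbler, empty, 72 mm in diameter at the rim, 88 mm tall, loose. Origin: centre of its underside. Leave it where it stands.
- sugar_bowl: bystander: white china bowl, empty, 72 mm in diameter at the rim, 50 mm tall, loose. Origin: centre of its underside. Leave it where it stands.
- bell: bystander: brass table bell, 68 mm in diameter at the foot, 74 mm tall with a small knob on top, loose. Origin: centre of its underside. Leave it where it stands.
Things that resemble listed ones, but are neither listed nor needed, are in the scene too. There is more than one size of the green_bottle; the job needs the smallest.

How it is judged (in metres and radians):
On the way:
1. one of the bottles has been set down upright, and let go, on the spare cork coaster, its axis within 35 mm of the centre (((horizontal distance between red_bottle and cork_coaster below 0.035 m and z of red_bottle in the frame of cork_coaster between 0.005 and 0.012 m and angle between red_bottle's own z axis and vertical below 0.1 rad and linear speed of red_bottle below 0.02 m/s and angular speed of red_bottle below 0.2 rad/s and contact force between the fingers and red_bottle below 0.05 N) or (horizontal distance between blue_bottle and cork_coaster below 0.035 m and z of blue_bottle in the frame of cork_coaster between 0.005 and 0.012 m and angle between blue_bottle's own z axis and vertical below 0.1 rad and linear speed of blue_bottle below 0.02 m/s and angular speed of blue_bottle below 0.2 rad/s and contact force between the fingers and blue_bottle below 0.05 N) or (horizontal distance between green_bottle and cork_coaster below 0.035 m and z of green_bottle in the frame of cork_coaster between 0.005 and 0.012 m and angle between green_bottle's own z axis and vertical below 0.1 rad and linear speed of green_bottle below 0.02 m/s and angular speed of green_bottle below 0.2 rad/s and contact force between the fingers and green_bottle below 0.05 N))), for 0.2 s.
At the end, for the whole second after the job is handed in: Each bottle stands upright (within 0.1 rad) and at rest on the coaster of its own colour, its axis within 15 mm of the coaster's centre, released by the gripper (horizontal distance between red_bottle and red_coaster below 0.015 m and z of red_bottle in the frame of red_coaster between 0.005 and 0.012 m and angle between each of red_bottle, blue_bottle, green_bottle's own z axis and vertical below 0.1 rad and linear speed of each of red_bottle, blue_bottle, green_bottle below 0.02 m/s and angular speed of each of red_bottle, blue_bottle, green_bottle below 0.2 rad/s and contact force between the fingers and red_bottle below 0.05 N and horizontal distance between blue_bottle and blue_coaster below 0.015 m and z of blue_bottle in the frame of blue_coaster between 0.005 and 0.012 m and contact force between the fingers and blue_bottle below 0.05 N and horizontal distance between green_bottle and green_coaster below 0.015 m and z of green_bottle in the frame of green_coaster between 0.005 and 0.012 m and contact force between the fingers and green_bottle below 0.05 N); the robot touches nothing.
It fails at once if a bottle is stood on the bare table (height (world z) of any of red_bottle, blue_bottle, green_bottle below 0.004 m).
It fails at once if a bottle is tipped over (leans more than 0.7 rad) (angle between any of red_bottle, blue_bottle, green_bottle's own z axis and vertical above 0.7 rad).
It fails at once if a bottle is dropped from more than about 25 mm (moves faster than 0.7 m/s with no finger touching it) ((linear speed of red_bottle above 0.7 m/s and contact force between the fingers and red_bottle below 0.05 N) or (linear speed of blue_bottle above 0.7 m/s and contact force between the fingers and blue_bottle below 0.05 N) or (linear speed of green_bottle above 0.7 m/s and contact force between the fingers and green_bottle below 0.05 N)).
It fails at once if the tumbler, the sugar bowl or the bell is pushed more than 30 mm from its place or tilted more than 0.5 rad (distance of any of tumbler, sugar_bowl, bell from where it was at the start of the episode above 0.03 m or angle between any of tumbler, sugar_bowl, bell's own z axis and vertical above 0.5 rad).
It also fails if it takes over 112 s, if anything falls off the work surface, if the arm or the gripper's body presses on something with over 40 N, if the wrist force passes 120 N, or if a joint passes its speed limit or range.

ROBOT

A 6-joint arm with a two-finger parallel gripper is mounted at the origin on the work surface. World frame = base frame: x ahead of the robot, y to its left, z up, the work surface at z = 0. Lengths are in m, angles in degrees, forces in N, time in s.
With the tool pointing down it reaches from about 0.25 to 0.725 m from the base axis. Payload 9.7 kg.
Tool frame: the origin (TCP) lies midway between the tips of the shut fingers; the grasp point (between the pads) lies 19 mm behind it; z points along the fingers, y is the line along which they close (so a half turn about z gives the same grasp; the last joint's range is limited). The gripper opens to 85 mm and grips with 20 to 120 N. Pads are 22 mm wide; open, the fingers measure 114 mm over their backs; the gripper's body (76 mm by 85 mm) begins 54 mm behind the grasp point. The pads swing forward as they close: fully open they stand 13 mm farther back than shut.
Start: joints at [-68.812, 4.979, 10.078, 95.1, 0, 90], TCP at [0.199, -0.513, 0.231] pointing down, gripper open.
Joint ranges: [-179.16, 179.16], [-48.56, 103.87], [-65.8, 70.77], [-126.05, 130.52], [-82.76, 87.17], [-180, 180]. Speed limits (degrees/s): [127.2, 127.2, 147.25, 180, 180, 180].

INTERFACE

Orientations are given as [roll, pitch, yaw] about the fixed x, y, z axes, in that order (R = Rz(yaw) Ry(pitch) Rx(roll)).
In Python, from workcell import bot gives the robot as it stands. The module is installed in compiled form; this text tells all that it offers.
- The arm moves only by the tool send_rows, never from a script. Its argument "moves" is one flat list of numbers, 7 for each row, row after row: the shift along the world's x, y, z normalised to -1 to 1, where 1 is 0.025 m, then the turn, a rotation vector about the world's x, y, z normalised to -1 to 1, where 1 is 0.15 rad, then the closure, from -1 (fully open) to 1 (shut), so that 0 is half open. A call has 1 to 8 rows; each row shifts and turns the commanded pose from where the row before left it; what a row does not reach is not made up. A row lasts 1/8 s, in which the tool goes at most 62.5 mm and 10.7 degrees, less where a joint would pass 70% of its speed; a pose out of reach is approached as far as the arm can. A call with a number of a shift or a turn outside -1 to 1 is refused whole. A call with a gripper value outside its range is refused whole. The fingers move at their own pace and stop on an object; "squeeze" is the grip in N (left out, the last holds). Time passes only in rows, so rows that do not move let the fingers close. It gives the time, the measured TCP pose, the force, the opening and the grip force at its end, in the units of the state.
- bot.get_obs(): the state, without advancing time (a new reading comes with each control period).
- bot.camera(name): name is "scene" or "top"; returns a dict with "color" (420x560x3 uint8, red, green, blue), "camera_matrix" (3x3 intrinsics, pixels), "R" (3x3) and "t" (3): a world point X has camera coordinates R X + t. Camera axes: x right, y down, z forward; pixel columns grow to the right and rows downward; lengths in m; the calibration is good to about 2 mm. A picture is of the moment at which its call begins. There is no depth.
- bot.job_done(): hands the job in; it is judged then, once.
Trained networks look in the newest picture that a camera, given by its name, has taken for a name from the list of things; names that differ only in an ending like _2 or _b are one class to them, and where a whole thing is asked for, a point or a joint stands for the part that bears it (a point fixed in the world has none). Each returns a list of dicts, best first, with "p" (0 to 1); they miss things now and then, are a little off and sometimes report something else, mostly with a low value. They report only what shows in the picture. A call takes as long as a camera call. They do not tell look-alikes from the thing itself.
- bot.boxes_of(camera, query): "extent" ([left, top, right, bottom] in pixels, round what is visible of it).
- bot.trace(camera, query): "region" (420x560 bool, what is visible of it) and "extent" ([left, top, right, bottom] in pixels, round what is visible of it).
- bot.landmark_of(camera, query): "pixel" ([column, row] in pixels: a listed point, or the origin of a listed thing).
The state is a dict: "time": time; "q": joint angles; "qd": joint speeds; "joint_efforts": joint torques, N m; "ee_pos": TCP position; "tcp_rot": TCP orientation; "wrist_force": force on the tool from outside, world axes, zero at the start; "torque": the same for the moment, N m; "opening": finger opening in m; "grasp_force": force on a finger pad.
Only numpy, scipy, OpenCV 4.12 (cv2) and the standard library are available. Lean on these libraries where they do the work, as an engineer would, in place of code of your own. Each camera call takes 0.05 s, during which the arm holds its last target. There are 200 camera calls.

## Working session

There is one attempt and no reset: what is moved stays moved. The work goes in short steps, Python scripts to look and compute and a tool call to move; the robot and the scene stay as the last step left them, time stands still between calls to the robot, and variables do not carry over. Pictures are saved under pics/ and viewed, at most 14 in all, crops included, and the job is handed in when it is done.

Besides the shell and the picture viewer there is one more tool, called after "Request:" by a JSON object that holds its "fn" and its "kwargs", one argument or row to a line. send_rows: Moves the arm, as the interface text tells. Its arguments: {"type":"object","properties":{"moves":{"type":"array"},"squeeze":{"type":"number"}},"required":["moves"]}

```bash
mkdir -p pics; cat > h.py <<'E'
import numpy as np, cv2
from workcell import bot
def ray(c,px,z):
    K,R,t=[np.array(c[k],float) for k in("camera_matrix","R","t")]
    d=R.T@np.linalg.solve(K,[px[0],px[1],1.]); o=-R.T@t
    return (o+d*(z-o[2])/d[2]).round(4)
def save(c,n): cv2.imwrite("pics/"+n,cv2.cvtColor(c["color"],cv2.COLOR_RGB2BGR))
E
python3 - <<'E'
from h import *
for cam in("top","scene"):
    c=bot.camera(cam); save(c,cam+"0.png")
    print(cam,(-np.array(c["R"]).T@np.array(c["t"])).round(3))
    for q in["red_bottle","blue_bottle","green_bottle","red_coaster","blue_coaster","green_coaster","cork_coaster","tumbler","sugar_bowl","bell"]:
        for d in bot.landmark_of(cam,q)[:4]:
            print(q,round(d["p"],2),np.round(d["pixel"]),ray(c,d["pixel"],.008 if "bottle" in q else 0)[:2])
E
```

```text
top [0.308 0.034 0.995]
red_bottle 0.76 [287. 222.] [0.4698 0.0006]
red_bottle 0.49 [213. 163.] [0.6367 0.1785]
blue_bottle 0.58 [211. 165.] [0.6301 0.1839]
green_bottle 0.81 [159. 188.] [0.5804 0.3171]
green_bottle 0.68 [150. 284.] [0.3432 0.3427]
green_bottle 0.64 [162. 233.] [0.465  0.3124]
green_bottle 0.54 [283. 158.] [ 0.6367 -0.0008]
blue_coaster 0.95 [288. 219.] [ 0.479  -0.0008]
blue_coaster 0.72 [397. 212.] [ 0.4758 -0.2765]
green_coaster 0.75 [216. 165.] [0.6332 0.1724]
cork_coaster 0.98 [397. 214.] [ 0.4722 -0.2758]
tumbler 0.65 [284. 153.] [ 0.6527 -0.0057]
sugar_bowl 0.8 [234. 228.] [0.4643 0.1343]
bell 0.72 [341. 210.] [ 0.4928 -0.1364]
scene [ 1.054 -0.334  0.658]
red_bottle 0.73 [385. 169.] [0.4568 0.3131]
red_bottle 0.7 [283. 220.] [ 0.4848 -0.0077]
blue_bottle 0.86 [393. 231.] [0.635  0.1833]
green_bottle 0.95 [420. 202.] [0.5958 0.3006]
green_bottle 0.62 [366. 148.] [0.3546 0.3302]
green_bottle 0.61 [383. 172.] [0.4635 0.2995]
red_coaster 0.95 [385. 173.] [0.4602 0.3093]
blue_coaster 0.7 [285. 222.] [ 0.4843 -0.0041]
green_coaster 0.73 [392. 234.] [0.6359 0.1813]
cork_coaster 0.77 [166. 264.] [ 0.4694 -0.276 ]
tumbler 0.66 [326. 270.] [ 0.6451 -0.0009]
tumbler 0.56 [334. 197.] [0.4721 0.1414]
sugar_bowl 0.72 [333. 197.] [0.4706 0.138 ]
bell 0.66 [236. 250.] [ 0.5046 -0.1355]
```

View pics/top0.png

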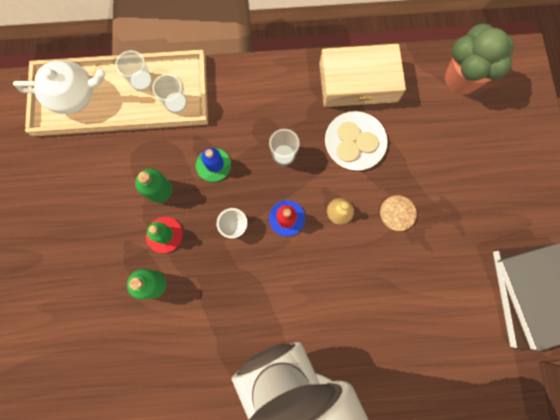

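View pics/scene0.png

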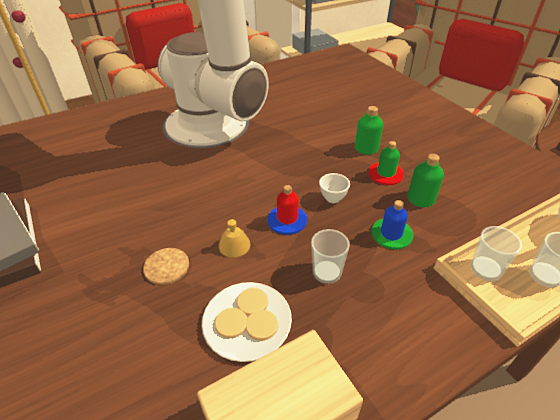

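The top view shows the cork coaster at (398,213), the red bottle on blue at (287,218), the blue bottle on green at (213,163) and the small green bottle on red at (163,235). The two larger green bottles are at (153,185) and (147,284). The scene view agrees. Next I'll refine the positions with colour fits.

```bash
cat >> h.py <<'E'
COAST={"red":(.462,.311),"blue":(.481,-.003),"green":(.634,.178),"cork":(.472,-.276)}
def proj(c,X):
    K,R,t=[np.array(c[k],float) for k in("camera_matrix","R","t")]
    p=K@(R@np.array(X)+t); return p[:2]/p[2]
def mask(c,col,xy,rad=.065):
    hsv=cv2.cvtColor(c["color"],cv2.COLOR_RGB2HSV).astype(int); h,s,v=hsv[...,0],hsv[...,1],hsv[...,2]
    m={"red":((h<5)|(h>175))&(s>190)&(v>110),"blue":(h>105)&(h<130)&(s>150)&(v>60),"green":(h>45)&(h<80)&(s>150)&(v>50),"cork":(h>10)&(h<25)&(s<165)&(v>120)}[col]
    ys,xs=np.nonzero(m); P=np.array([ray(c,p,.008)[:2] for p in zip(xs,ys)])
    return P[np.linalg.norm(P-xy,axis=1)<rad] if len(P) else P
def coaster(c,col):
    P=mask(c,col,COAST[col],.06).astype(np.float32)
    (x,y),r=cv2.minEnclosingCircle(P); return np.round([x,y,r],4),len(P)
def corktop(c,xy):
    hsv=cv2.cvtColor(c["color"],cv2.COLOR_RGB2HSV).astype(int); h,s,v=hsv[...,0],hsv[...,1],hsv[...,2]
    u=proj(c,[*xy,.096]); ys,xs=np.nonzero((h>5)&(h<25)&(s<170)&(v>130))
    k=np.hypot(xs-u[0],ys-u[1])<13; return ray(c,(xs[k].mean(),ys[k].mean()),.092)[:2] if k.any() else None,k.sum()
E
python3 - <<'E'
from h import *
cs={k:bot.camera(k) for k in("top","scene")}
for k,c in cs.items():
    for col in COAST:
        print(k,col,coaster(c,col),corktop(c,COAST[col]) if col!="cork" else "")
o=bot.get_obs();print(o["ee_pos"],o["tcp_rot"],o["q"])
E
```

```text
top red (array([0.455 , 0.2894, 0.0398]), 204) (array([0.4687, 0.321 ]), np.int64(199))
top blue (array([0.4804, 0.0012, 0.0441]), 535) (array([ 0.4859, -0.0011]), np.int64(80))
top green (array([0.6302, 0.1522, 0.0175]), 8) (array([0.6469, 0.1738]), np.int64(103))
top cork (array([ 0.4706, -0.2706,  0.0548]), 1142) 
scene red (array([0.4667, 0.3037, 0.0479]), 389) (array([0.4496, 0.3256]), np.int64(381))
scene blue (array([0.4872, 0.0007, 0.0463]), 529) (array([0.4649, 0.0036]), np.int64(331))
scene green (array([0.6386, 0.1775, 0.0468]), 566) (array([0.6238, 0.1867]), np.int64(95))
scene cork (array([ 0.4721, -0.276 ,  0.06  ]), 1823) 
[ 0.19877843 -0.51283981  0.23130583] [1.79996807e+02 3.83174335e-04 2.11878536e+01] [-6.88133033e+01  4.97854904e+00  1.00802574e+01  9.50985149e+01
 -3.83109854e-04  8.99988431e+01]
```

```bash
python3 - <<'E'
import cv2
a=cv2.imread("pics/top0.png")[135:300,120:320]; cv2.imwrite("pics/topc.png",cv2.resize(a,None,fx=3.6,fy=3.6,interpolation=cv2.INTER_CUBIC))
a=cv2.imread("pics/scene0.png")[130:260,255:455]; cv2.imwrite("pics/scc.png",cv2.resize(a,None,fx=4,fy=4,interpolation=cv2.INTER_CUBIC))
E
```

```text
(no output)
```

View pics/topc.png

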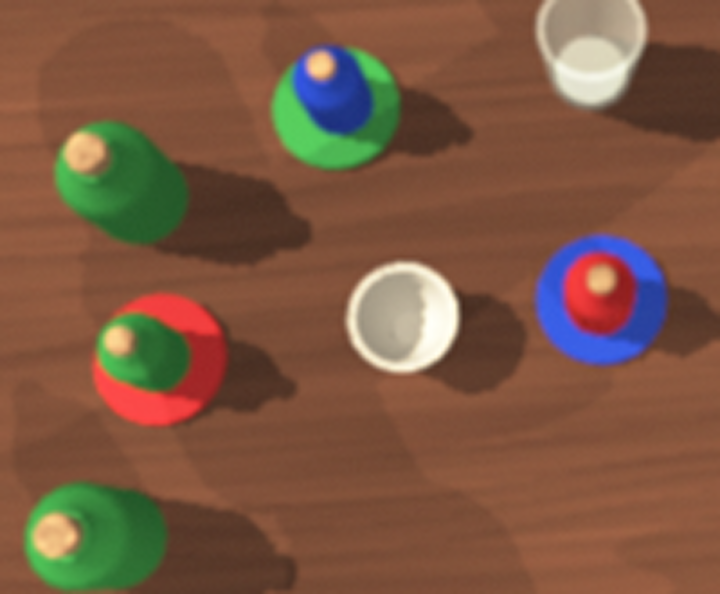

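View pics/scc.png

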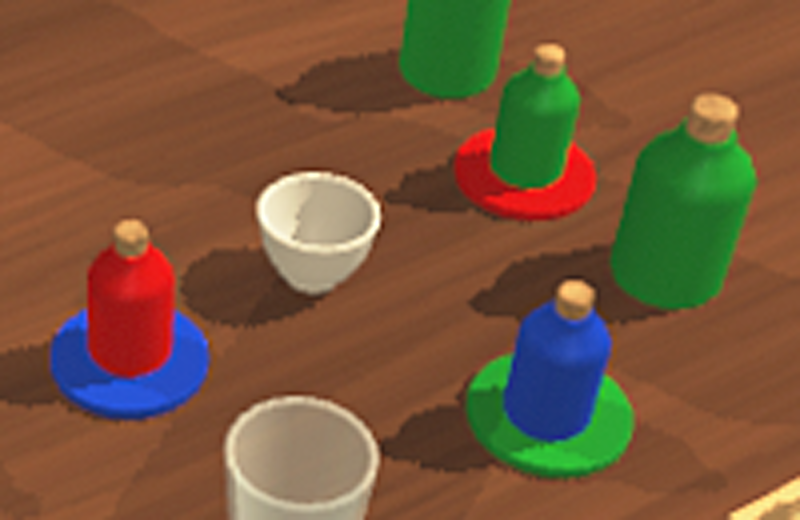

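The crops show three coasters, each with a corked bottle. In the top crop their centres are red (160,359), blue (602,300) and green (336,107). I'll convert these pixels to positions.

```bash
cat > m.py <<'E'
from h import *
E
python3 - <<'E'
from h import *
T=bot.camera("top");S=bot.camera("scene")
ft=lambda p:((p[0]+.5)/3.6-.5+120,(p[1]+.5)/3.6-.5+135)
fs=lambda p:((p[0]+.5)/4-.5+255,(p[1]+.5)/4-.5+130)
for n,z,a,b in[("redC",.007,(160,359),(526,170)),("blueC",.007,(602,300),(131,357)),("greenC",.007,(336,107),(550,411)),
 ("redB",.094,(601,279),(132,232)),("greenB",.094,(119,340),(550,54)),("blueB",.094,(320,65),(576,290))]:
    print(n,ray(T,ft(a),z)[:2],ray(S,fs(b),z)[:2])
print(ray(T,(398,213),.007)[:2],ray(S,(166,265),.007)[:2])
print(ray(T,ft((86,152)),.13)[:2],ray(T,ft((56,536)),.13)[:2])
E
```

```text
redC [0.4614 0.3067] [0.4657 0.3082]
blueC [0.48   0.0012] [0.4859 0.0022]
greenC [0.6329 0.1791] [0.6374 0.1793]
redB [0.4783 0.0036] [0.4805 0.0055]
greenB [0.4617 0.3081] [0.4635 0.31  ]
blueB [0.6336 0.1756] [0.6342 0.1791]
[ 0.4721 -0.277 ] [ 0.4773 -0.2768]
[0.5747 0.3164] [0.3422 0.335 ]
```

Request:
{"fn": "send_rows", "kwargs": {
  "moves": [0.54,1,0,0,0,0,-1,0.54,1,0,0,0,0,-1,0.54,1,0,0,0,0,-1,0.54,1,0,0,0,0,-1,0.54,1,0,0,0,0,-1,0.54,1,0,0,0,0,-1,0.54,1,0,0,0,0,-1,0.54,1,0,0,0,0,-1],
  "squeeze": 40
}}

```text
time: 2.3
ee_pos: [0.3071, -0.312, 0.2314]
tcp_rot: [180.0, -0.0, 21.2]
wrist_force: [0.5, 1.2, -0.2]
opening: 0.0854
grasp_force: 0.0
```

Request:
{"fn": "send_rows", "kwargs": {
  "moves": [0.54,1,0,0,0,0,-1,0.54,1,0,0,0,0,-1,0.54,1,0,0,0,0,-1,0.54,1,0,0,0,0,-1,0.54,1,0,0,0,0,-1,0.54,1,0,0,0,0,-1,0.54,1,0,0,0,0,-1,0.54,1,0,0,0,0,-1]
}}

```text
time: 3.3
ee_pos: [0.4152, -0.1119, 0.2314]
tcp_rot: [180.0, -0.0, 21.2]
wrist_force: [0.9, 0.1, 1.1]
opening: 0.0852
grasp_force: 0.0
```

```bash
python3 -c "
from h import *
o=bot.get_obs();print(o['time'],o['ee_pos'],o['tcp_rot'],o['q'],o['opening'])"
```

```text
3.3 [ 0.41515541 -0.11194372  0.23140333] [ 1.79987378e+02 -1.72984766e-02  2.11869308e+01] [-1.50905441e+01 -1.13385324e+01 -5.48717655e+00  9.58299421e+01
  6.01001125e-05  1.43722527e+02] 0.08517916474147141
```

Request:
{"fn": "send_rows", "kwargs": {
  "moves": [0.51,0.93,0,0,0,0.55,-1,0.51,0.93,0,0,0,0.55,-1,0.51,0.93,0,0,0,0.55,-1,0.51,0.93,0,0,0,0.55,-1,0.51,0.93,0,0,0,0.55,-1,0,0,0,0,0,0,-1]
}}

```text
time: 4.05
ee_pos: [0.4789, 0.0045, 0.231]
tcp_rot: [-180.0, 0.0, 45.0]
wrist_force: [0.4, 0.1, -0.8]
opening: 0.0854
grasp_force: 0.0
```

Request:
{"fn": "send_rows", "kwargs": {
  "moves": [0,0,-1,0,0,0,-1,0,0,-1,0,0,0,-1,0,0,-1,0,0,0,-1,0,0,-1,0,0,0,-1,0,0,-1,0,0,0,-1,0,0,-1,0,0,0,-1,0,0,-1,0,0,0,-1,0,0,-0.5,0,0,0,-1]
}}

```text
time: 5.05
ee_pos: [0.4777, 0.0029, 0.0427]
tcp_rot: [-179.9, 0.1, 44.7]
wrist_force: [-0.5, -1.3, -0.2]
opening: 0.0852
grasp_force: 0.0
```

Request:
{"fn": "send_rows", "kwargs": {
  "moves": [0,0,-0.5,0,0,0,-1,0,0,0,0,0,0,0,0,0,0,0,0,0,0.5,0,0,0,0,0,0,1,0,0,0,0,0,0,1,0,0,0,0,0,0,1,0,0,0,0,0,0,1]
}}

```text
time: 5.92
ee_pos: [0.4792, 0.0034, 0.0323]
tcp_rot: [179.9, -0.1, 44.8]
wrist_force: [-0.0, 0.6, 6.2]
opening: 0.0469
grasp_force: 42.0
```

Request:
{"fn": "send_rows", "kwargs": {
  "moves": [0,0,0.4,0,0,0,1,0,0,0.8,0,0,0,1,0,0,1,0,0,0,1,0,0,1,0,0,0,1,0,0,1,0,0,0,1,0,0,0.8,0,0,0,1,0,-0.3,0.4,0,0,0,1,-0.02,-0.7,0,0,0,0,1]
}}

```text
time: 6.92
ee_pos: [0.4782, -0.0221, 0.1666]
tcp_rot: [180.0, -0.0, 44.9]
wrist_force: [0.4, -0.5, -2.9]
opening: 0.0465
grasp_force: 41.4
```

Request:
{"fn": "send_rows", "kwargs": {
  "moves": [-0.02,-1,0,0,0,0,1,-0.02,-1,0,0,0,0,1,-0.02,-1,0,0,0,0,1,-0.02,-1,0,0,0,0,1,-0.02,-1,0,0,0,0,1,-0.02,-1,0,0,0,0,1,-0.02,-1,0,0,0,0,1,-0.02,-1,0,0,0,0,1]
}}

```text
time: 7.92
ee_pos: [0.473, -0.2233, 0.1651]
tcp_rot: [-179.9, 0.0, 44.8]
wrist_force: [0.9, -0.9, -1.4]
opening: 0.0469
grasp_force: 41.4
```

Request:
{"fn": "send_rows", "kwargs": {
  "moves": [0,-1,0,0,0,0,1,0,-0.8,0,0,0,0,1,0,-0.44,0,0,0,0,1,0,0,0,0,0,0,1]
}}

```text
time: 8.43
ee_pos: [0.4738, -0.2781, 0.1659]
tcp_rot: [-180.0, 0.0, 44.8]
wrist_force: [0.1, -0.0, -1.3]
opening: 0.0467
grasp_force: 41.4
```

```bash
python3 - <<'E'
from h import *
c=bot.camera("scene"); save(c,"s1.png")
E
```

```text
(no output)
```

View pics/s1.png

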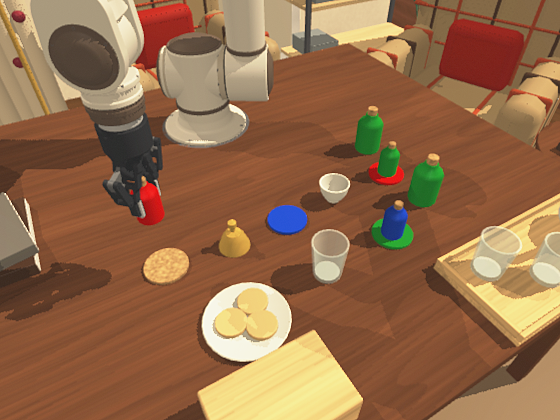

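The red bottle hangs upright at (150,203). The coaster under it is free, and so is the blue coaster at (288,219). I'll lower the bottle.

Request:
{"fn": "send_rows", "kwargs": {
  "moves": [0,0,-1,0,0,0,1,0,0,-1,0,0,0,1,0,0,-1,0,0,0,1,0,0,-1,0,0,0,1,0,0,-0.7,0,0,0,1,0,0,-0.4,0,0,0,1,0,0,-0.16,0,0,0,1,0,0,0,0,0,0,1]
}}

```text
time: 9.48
ee_pos: [0.4743, -0.2776, 0.0351]
tcp_rot: [180.0, -0.0, 44.8]
wrist_force: [-1.3, -0.2, -1.1]
opening: 0.0467
grasp_force: 41.4
```

Request:
{"fn": "send_rows", "kwargs": {
  "moves": [0,0,-0.06,0,0,0,1,0,0,0,0,0,0,1]
}}

```text
time: 9.72
ee_pos: [0.4742, -0.2777, 0.0336]
tcp_rot: [180.0, -0.0, 44.8]
wrist_force: [-0.3, -0.7, -1.3]
opening: 0.0468
grasp_force: 41.4
```

Request:
{"fn": "send_rows", "kwargs": {
  "moves": [0,0,-0.05,0,0,0,1,0,0,0,0,0,0,1]
}}

```text
time: 9.98
ee_pos: [0.4742, -0.2777, 0.0323]
tcp_rot: [180.0, -0.0, 44.8]
wrist_force: [0.5, -1.0, 0.6]
opening: 0.047
grasp_force: 41.5
```

Request:
{"fn": "send_rows", "kwargs": {
  "moves": [0,0,0,0,0,0,0.1,0,0,0,0,0,0,-0.4,0,0,0,0,0,0,-1,0,0,0,0,0,0,-1,0,0,0,0,0,0,-1,0,0,0.5,0,0,0,-1,0,0,1,0,0,0,-1,0,0,1,0,0,0,-1]
}}

```text
time: 10.98
ee_pos: [0.4741, -0.2776, 0.0961]
tcp_rot: [180.0, -0.0, 44.8]
wrist_force: [0.5, -1.0, -0.3]
opening: 0.0854
grasp_force: 0.0
```

Request:
{"fn": "send_rows", "kwargs": {
  "moves": [0,0,1,0,0,0,-1,0,0,1,0,0,0,-1,0,0,1,0,0,0,-1,0.3,0.8,1,0,0,0,-1,0.35,1,0.2,0,0,0,-1,0.35,1,0,0,0,0,-1,0.35,1,0,0,0,0,-1,0.35,1,0,0,0,0,-1]
}}

```text
time: 11.98
ee_pos: [0.5168, -0.1568, 0.2006]
tcp_rot: [180.0, -0.0, 44.8]
wrist_force: [-0.5, 0.1, -0.2]
opening: 0.0855
grasp_force: 0.0
```

```bash
python3 - <<'E'
from h import *
for k in("top","scene"):
    c=bot.camera(k); save(c,k+"2.png")
    for q in("blue_coaster","cork_coaster"):
        for d in bot.trace(k,q)[:2]:
            ys,xs=np.nonzero(d["region"]); P=np.array([ray(c,p,.006)[:2] for p in zip(xs,ys)],np.float32)
            print(k,q,round(d["p"],2),cv2.minEnclosingCircle(P))
    for d in bot.landmark_of(k,"red_bottle")[:2]: print(d["p"],d["pixel"],ray(c,d["pixel"],.008))
    print("redcork",corktop(c,(.474,-.278)))
E
```

```text
top blue_coaster 0.95 ((0.47947680950164795, 0.000616996840108186), 0.04472903907299042)
redcork (array([ 0.4748, -0.2794]), np.int64(530))
scene blue_coaster 0.86 ((0.4837704300880432, 0.0026716941501945257), 0.04823186621069908)
scene blue_coaster 0.75 ((0.6081500053405762, 0.21705001592636108), 0.06742062419652939)
scene cork_coaster 0.57 ((0.4783814251422882, -0.27684569358825684), 0.04804801195859909)
0.56 [163.4, 266.2] [ 0.4786 -0.2824  0.008 ]
redcork (array([ 0.4638, -0.2774]), np.int64(365))
```

View pics/top2.png

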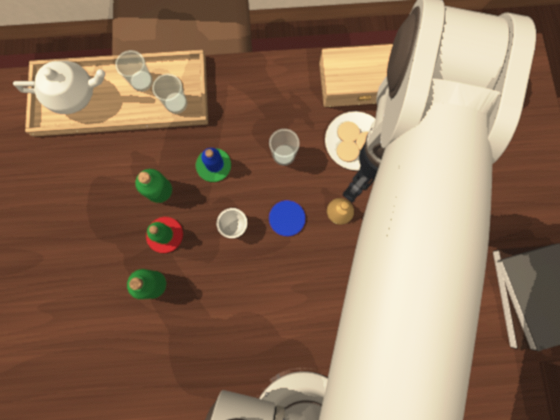

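The arm hides the cork coaster in the top view, the blue coaster at (288,218) is free, and nothing else has moved. Next is the blue bottle.

Request:
{"fn": "send_rows", "kwargs": {
  "moves": [0.335,0.955,0,0,0,0,-1,0.335,0.955,0,0,0,0,-1,0.335,0.955,0,0,0,0,-1,0.335,0.955,0,0,0,0,-1,0.335,0.955,0,0,0,0,-1,0.335,0.955,0,0,0,0,-1,0.335,0.955,0,0,0,0,-1,0.335,0.955,0,0,0,0,-1]
}}

```text
time: 13.38
ee_pos: [0.5838, 0.0335, 0.1996]
tcp_rot: [180.0, 0.0, 44.8]
wrist_force: [0.4, -0.3, -0.7]
opening: 0.0856
grasp_force: 0.0
```

Request:
{"fn": "send_rows", "kwargs": {
  "moves": [0.335,0.955,0,0,0,0,-1,0.335,0.955,0,0,0,0,-1,0.335,0.955,0,0,0,0,-1,0.335,0.955,0,0,0,0,-1,0.335,0.955,0,0,0,0,-1,0.335,0.955,0,0,0,0,-1,0,0,0,0,0,0,-1,0,0,0,0,0,0,-1]
}}

```text
time: 14.38
ee_pos: [0.6337, 0.1762, 0.1994]
tcp_rot: [-180.0, 0.0, 44.8]
wrist_force: [0.0, -0.7, 0.6]
opening: 0.0853
grasp_force: 0.0
```

Descend 0.167 to about 0.0325.

Request:
{"fn": "send_rows", "kwargs": {
  "moves": [0,0.05,-1,0,0,0,-1,0,0,-1,0,0,0,-1,0,0,-1,0,0,0,-1,0,0,-1,0,0,0,-1,0,0,-1,0,0,0,-1,0,0,-1,0,0,0,-1,0,0,-0.68,0,0,0,-1,0,0,0,0,0,0,-1]
}}

```text
time: 15.38
ee_pos: [0.633, 0.1772, 0.0315]
tcp_rot: [-179.9, 0.1, 44.8]
wrist_force: [-0.7, 1.1, 0.1]
opening: 0.0854
grasp_force: 0.0
```

Request:
{"fn": "send_rows", "kwargs": {
  "moves": [0,0,0,0,0,0,0,0,0,0,0,0,0,0.5,0,0,0,0,0,0,1,0,0,0,0,0,0,1,0,0,0,0,0,0,1,0,0,0,0,0,0,1]
}}

```text
time: 16.12
ee_pos: [0.6347, 0.1781, 0.0342]
tcp_rot: [179.9, -0.1, 44.8]
wrist_force: [-0.6, 0.0, 6.0]
opening: 0.0471
grasp_force: 41.9
```

Request:
{"fn": "send_rows", "kwargs": {
  "moves": [0,0,0.4,0,0,0,1,0,0,0.8,0,0,0,1,0,0,1,0,0,0,1,0,0,1,0,0,0,1,0,0,1,0,0,0,1,0,0,0.8,0,0,0,1,-0.2,-0.22,0.4,0,0,0,1,-0.6,-0.7,0,0,0,0,1]
}}

```text
time: 17.12
ee_pos: [0.6138, 0.1551, 0.1685]
tcp_rot: [180.0, -0.1, 44.9]
wrist_force: [-0.5, -1.1, -1.8]
opening: 0.0468
grasp_force: 41.5
```

Request:
{"fn": "send_rows", "kwargs": {
  "moves": [-0.83,-0.97,0,0,0,0,1,-0.83,-0.97,0,0,0,0,1,-0.83,-0.97,0,0,0,0,1,-0.83,-0.97,0,0,0,0,1,-0.83,-0.97,0,0,0,0,1,-0.7,-0.8,0,0,0,0,1,-0.4,-0.48,0,0,0,0,1,0,0,0,0,0,0,1]
}}

```text
time: 18.12
ee_pos: [0.4822, 0.0011, 0.1679]
tcp_rot: [180.0, -0.0, 44.8]
wrist_force: [-0.3, 0.1, -2.3]
opening: 0.047
grasp_force: 41.5
```

Check the bottle's position in the gripper while lowering to about 0.045.

Request:
{"fn": "send_rows", "kwargs": {
  "moves": [0,0,-1,0,0,0,1,0,0,-1,0,0,0,1,0,0,-1,0,0,0,1,0,0,-1,0,0,0,1,0,0,-0.6,0,0,0,1,0,0,-0.3,0,0,0,1,0,0,0,0,0,0,1]
}}

```text
time: 19.0
ee_pos: [0.4827, 0.0018, 0.0451]
tcp_rot: [-180.0, 0.0, 44.8]
wrist_force: [0.0, 0.4, -1.8]
opening: 0.0471
grasp_force: 41.5
```

```bash
python3 - <<'E'
from h import *
c=bot.camera("scene"); a=cv2.cvtColor(c["color"][100:300,90:340],cv2.COLOR_RGB2BGR)
cv2.imwrite("pics/s3.png",cv2.resize(a,None,fx=3,fy=3,interpolation=cv2.INTER_CUBIC))
E
```

```text
(no output)
```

View pics/s3.png

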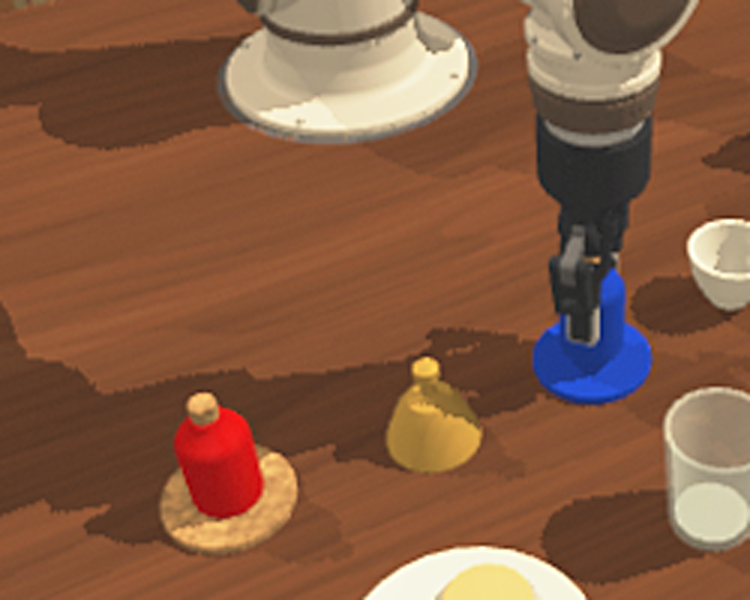

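The red bottle stands upright on the cork coaster (crop 225,470). The blue bottle hovers over the middle of the blue coaster (crop 595,340).

Request:
{"fn": "send_rows", "kwargs": {
  "moves": [0,0,-0.2,0,0,0,1,0,0,-0.15,0,0,0,1,0,0,-0.1,0,0,0,1,0,0,0,0,0,0,1]
}}

```text
time: 19.55
ee_pos: [0.4826, 0.0017, 0.0341]
tcp_rot: [180.0, -0.0, 44.8]
wrist_force: [-1.2, 0.9, 3.2]
opening: 0.047
grasp_force: 41.8
```

Request:
{"fn": "send_rows", "kwargs": {
  "moves": [0,0,0,0,0,0,0.1,0,0,0,0,0,0,-0.4,0,0,0,0,0,0,-1,0,0,0,0,0,0,-1,0,0,0,0,0,0,-1,0,0,0.5,0,0,0,-1,0,0,1,0,0,0,-1,0,0,1,0,0,0,-1]
}}

```text
time: 20.55
ee_pos: [0.4826, 0.0017, 0.0978]
tcp_rot: [180.0, -0.0, 44.8]
wrist_force: [0.4, 0.6, 0.2]
opening: 0.0856
grasp_force: 0.0
```

Request:
{"fn": "send_rows", "kwargs": {
  "moves": [0,0,1,0,0,0,-1,0,0,1,0,0,0,-1,0,0,1,0,0,0,-1,-0.05,0.9,1,0,0,0,-1,-0.065,1,0.5,0,0,0,-1,-0.065,1,0,0,0,0,-1,-0.065,1,0,0,0,0,-1,-0.065,1,0,0,0,0,-1]
}}

```text
time: 21.55
ee_pos: [0.4747, 0.125, 0.2098]
tcp_rot: [180.0, -0.0, 44.8]
wrist_force: [0.3, 0.4, -0.1]
opening: 0.0851
grasp_force: 0.0
```

Request:
{"fn": "send_rows", "kwargs": {
  "moves": [-0.07,1,0,0,0,0,-1,-0.07,1,0,0,0,0,-1,-0.07,1,0,0,0,0,-1,-0.07,1,0,0,0,0,-1,-0.07,1,0,0,0,0,-1,-0.07,1,0,0,0,0,-1,-0.07,1,0,0,0,0,-1,0,0.4,0,0,0,0,-1]
}}

```text
time: 22.55
ee_pos: [0.4624, 0.3102, 0.2094]
tcp_rot: [180.0, -0.0, 44.9]
wrist_force: [0.5, -0.3, 0.3]
opening: 0.0856
grasp_force: 0.0
```

```bash
python3 - <<'E'
from h import *
for k in("top","scene"):
    c=bot.camera(k); save(c,k+"4.png")
    for q in("blue_coaster","green_coaster"):
        for d in bot.trace(k,q)[:2]:
            ys,xs=np.nonzero(d["region"]); P=np.array([ray(c,p,.006)[:2] for p in zip(xs,ys)],np.float32)
            print(k,q,round(d["p"],2),cv2.minEnclosingCircle(P))
    for d in bot.landmark_of(k,"blue_bottle")[:2]: print(d["p"],d["pixel"],ray(c,d["pixel"],.008))
print(bot.get_obs()["ee_pos"],bot.get_obs()["q"])
E
```

```text
top blue_coaster 0.63 ((0.4791050851345062, 0.0016513665905222297), 0.04412473365664482)
top blue_coaster 0.52 ((0.6670500040054321, -0.007199999876320362), 0.05003209412097931)
top green_coaster 0.84 ((0.632145881652832, 0.17742086946964264), 0.04545104503631592)
0.8 [286.7, 217.2] [0.4818 0.0014 0.008 ]
scene blue_coaster 0.56 ((0.484250009059906, 0.0024999999441206455), 0.04682956635951996)
scene green_coaster 0.63 ((0.6359512209892273, 0.18085739016532898), 0.048156701028347015)
0.9 [285.4, 216.7] [0.4785 0.0014 0.008 ]
[0.46268937 0.30852137 0.20899195] [ 3.36979235e+01  5.38907849e+00  8.03917341e+00  9.26385523e+01
 -4.99390474e-03  1.68924517e+02]
```

View pics/scene4.png

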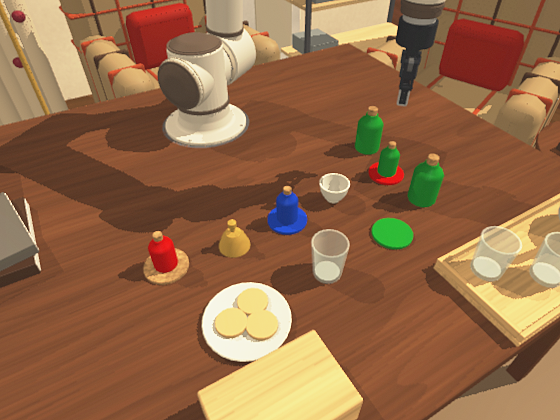

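The blue bottle is placed (287,210), the green coaster is free (392,233), and the gripper is above the small green bottle. I'll descend and grip it.

Request:
{"fn": "send_rows", "kwargs": {
  "moves": [0,0,-1,0,0,0,-1,0,0,-1,0,0,0,-1,0,0,-1,0,0,0,-1,0,0,-1,0,0,0,-1,0,0,-1,0,0,0,-1,0,0,-1,0,0,0,-1,0,0,-1,0,0,0,-1,0,0,0,0,0,0,-1]
}}

```text
time: 23.95
ee_pos: [0.4615, 0.3081, 0.0321]
tcp_rot: [-180.0, 0.2, 44.8]
wrist_force: [0.3, -0.8, 0.0]
opening: 0.0852
grasp_force: 0.0
```

Request:
{"fn": "send_rows", "kwargs": {
  "moves": [0,0,0,0,0,0,0,0,0,0,0,0,0,0.5,0,0,0,0,0,0,1,0,0,0,0,0,0,1,0,0,0,0,0,0,1,0,0,0,0,0,0,1]
}}

```text
time: 24.7
ee_pos: [0.4633, 0.3096, 0.0353]
tcp_rot: [180.0, -0.1, 44.8]
wrist_force: [-0.2, 0.8, 5.8]
opening: 0.0463
grasp_force: 42.1
```

Request:
{"fn": "send_rows", "kwargs": {
  "moves": [0,0,0.4,0,0,0,1,0,0,0.8,0,0,0,1,0,0,1,0,0,0,1,0,0,1,0,0,0,1,0,0,1,0,0,0,1,0,0,1,0,0,0,1,0,-0.3,1,0,0,0,1,0,-0.9,0,0,0,0,1]
}}

```text
time: 25.7
ee_pos: [0.4631, 0.2794, 0.1907]
tcp_rot: [180.0, -0.2, 44.9]
wrist_force: [0.2, -0.1, -2.5]
opening: 0.0466
grasp_force: 41.5
```

Request:
{"fn": "send_rows", "kwargs": {
  "moves": [0,-1,0,0,0,0,1,0.3,-0.9,0,0,0,0,1,0.9,-0.5,0,0,0,0,1,1,-0.4,0,0,0,0,1,1,-0.4,0,0,0,0,1,1,-0.3,0,0,0,0,1,1,-0.3,0,0,0,0,1,0.9,-0.2,0,0,0,0,1]
}}

```text
time: 26.7
ee_pos: [0.6153, 0.1775, 0.1875]
tcp_rot: [-180.0, 0.1, 44.8]
wrist_force: [0.0, -0.3, -1.4]
opening: 0.0469
grasp_force: 41.4
```

Request:
{"fn": "send_rows", "kwargs": {
  "moves": [0.6,0,0,0,0,0,1,0.13,0,0,0,0,0,1,0,0,0,0,0,0,1]
}}

```text
time: 27.08
ee_pos: [0.6327, 0.1786, 0.1881]
tcp_rot: [-180.0, 0.1, 44.8]
wrist_force: [-0.0, -0.7, -1.5]
opening: 0.0469
grasp_force: 41.5
```

Lower from 0.188 to about 0.037 (0.151).

Request:
{"fn": "send_rows", "kwargs": {
  "moves": [0.04,0,-1,0,0,0,1,0,0,-1,0,0,0,1,0,0,-1,0,0,0,1,0,0,-1,0,0,0,1,0,0,-1,0,0,0,1,0,0,-0.7,0,0,0,1,0,0,-0.3,0,0,0,1,0,0,0,0,0,0,1]
}}

```text
time: 28.08
ee_pos: [0.6341, 0.1792, 0.0388]
tcp_rot: [-180.0, 0.0, 44.8]
wrist_force: [0.2, 0.5, -1.5]
opening: 0.0468
grasp_force: 41.5
```

Request:
{"fn": "send_rows", "kwargs": {
  "moves": [0,0,-0.1,0,0,0,1,0,0,0,0,0,0,1]
}}

```text
time: 28.32
ee_pos: [0.6346, 0.1793, 0.0368]
tcp_rot: [180.0, -0.0, 44.8]
wrist_force: [0.5, 0.5, -2.3]
opening: 0.0463
grasp_force: 41.5
```

Request:
{"fn": "send_rows", "kwargs": {
  "moves": [0,0,-0.07,0,0,0,1,0,0,-0.03,0,0,0,1,0,0,0,0,0,0,1]
}}

```text
time: 28.7
ee_pos: [0.6346, 0.1793, 0.0353]
tcp_rot: [180.0, -0.1, 44.8]
wrist_force: [-2.7, -1.5, 6.9]
opening: 0.0465
grasp_force: 42.4
```

Request:
{"fn": "send_rows", "kwargs": {
  "moves": [0,0,0,0,0,0,0.1,0,0,0,0,0,0,-0.4,0,0,0,0,0,0,-1,0,0,0,0,0,0,-1,0,0,0,0,0,0,-1,0,0,0.5,0,0,0,-1,0,0,1,0,0,0,-1,0,0,1,0,0,0,-1]
}}

```text
time: 29.7
ee_pos: [0.6343, 0.1792, 0.0979]
tcp_rot: [180.0, -0.0, 44.8]
wrist_force: [0.5, 0.3, 0.9]
opening: 0.0856
grasp_force: 0.0
```

Request:
{"fn": "send_rows", "kwargs": {
  "moves": [0,0,1,0,0,0,-1,0,0,1,0,0,0,-1,0,0,1,0,0,0,-1,-0.3,-0.8,1,0,0,0,-1,-0.34,-1,0.3,0,0,0,-1,-0.34,-1,0,0,0,0,-1,-0.34,-1,0,0,0,0,-1,-0.34,-1,0,0,0,0,-1]
}}

```text
time: 30.7
ee_pos: [0.5919, 0.0575, 0.2035]
tcp_rot: [-180.0, 0.0, 44.8]
wrist_force: [-0.6, -0.1, -0.8]
opening: 0.0858
grasp_force: 0.0
```

Request:
{"fn": "send_rows", "kwargs": {
  "moves": [-0.35,-1,0,0,0,0,-1,-0.35,-1,0,0,0,0,-1,-0.35,-1,0,0,0,0,-1,-0.35,-1,0,0,0,0,-1,-0.35,-1,0,0,0,0,-1,-0.35,-1,0,0,0,0,-1,-0.35,-1,0,0,0,0,-1,-0.35,-1,0,0,0,0,-1]
}}

```text
time: 31.7
ee_pos: [0.5216, -0.1422, 0.2035]
tcp_rot: [-180.0, 0.0, 44.8]
wrist_force: [-0.1, 0.4, 1.2]
opening: 0.0851
grasp_force: 0.0
```

Request:
{"fn": "send_rows", "kwargs": {
  "moves": [-0.35,-1,0,0,0,0,-1,-0.35,-1,0,0,0,0,-1,-0.35,-1,0,0,0,0,-1,-0.35,-1,0,0,0,0,-1,-0.35,-1,0,0,0,0,-1,-0.2,-0.5,0,0,0,0,-1,0,0,0,0,0,0,-1]
}}

```text
time: 32.58
ee_pos: [0.4733, -0.2789, 0.2036]
tcp_rot: [-180.0, -0.0, 44.7]
wrist_force: [-0.3, 0.5, 0.1]
opening: 0.0854
grasp_force: 0.0
```

```bash
python3 - <<'E'
from h import *
for k in("top","scene"):
    c=bot.camera(k); save(c,k+"5.png")
    for q in("red_coaster","green_coaster"):
        for d in bot.trace(k,q)[:2]:
            ys,xs=np.nonzero(d["region"]); P=np.array([ray(c,p,.006)[:2] for p in zip(xs,ys)],np.float32)
            print(k,q,round(d["p"],2),cv2.minEnclosingCircle(P))
    for q in("green_bottle","red_bottle"):
      for d in bot.landmark_of(k,q)[:4]: print(q,round(d["p"],2),d["pixel"],ray(c,d["pixel"],.008))
E
```

```text
top red_coaster 0.56 ((0.459439218044281, 0.30587244033813477), 0.04602732136845589)
top green_coaster 0.61 ((0.6313081979751587, 0.17782661318778992), 0.045127369463443756)
green_bottle 0.9 [214.6, 167.4] [0.6241 0.1752 0.008 ]
green_bottle 0.77 [148.9, 284.8] [0.3417 0.3446 0.008 ]
green_bottle 0.63 [159.5, 190.9] [0.5726 0.3162 0.008 ]
red_bottle 0.61 [284.7, 218.3] [0.4794 0.0066 0.008 ]
red_bottle 0.59 [397.7, 214.0] [ 0.4695 -0.2756  0.008 ]
red_bottle 0.41 [286.4, 217.1] [0.4821 0.0022 0.008 ]
scene red_coaster 0.98 ((0.46551620960235596, 0.3086232542991638), 0.04934629425406456)
scene green_coaster 0.79 ((0.6357617974281311, 0.17702393233776093), 0.049287885427474976)
green_bottle 0.89 [390.5, 230.1] [0.6309 0.18   0.008 ]
green_bottle 0.87 [365.8, 150.2] [0.3635 0.3228 0.008 ]
green_bottle 0.77 [421.2, 200.1] [0.5916 0.3088 0.008 ]
red_bottle 0.59 [159.7, 264.0] [ 0.4693 -0.287   0.008 ]
```

View pics/scene5.png

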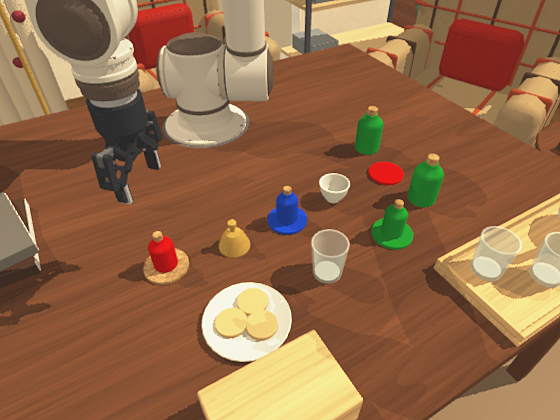

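The green bottle is on the green coaster (395,225), the red coaster is free (386,173), and the red bottle is still on cork (161,258), under the gripper.

Request:
{"fn": "send_rows", "kwargs": {
  "moves": [0.04,0.04,-1,0,0,0,-1,0,0,-1,0,0,0,-1,0,0,-1,0,0,0,-1,0,0,-1,0,0,0,-1,0,0,-1,0,0,0,-1,0,0,-1,0,0,0,-1,0,0,-0.8,0,0,0,-1,0,0,0,0,0,0,-1]
}}

```text
time: 34.08
ee_pos: [0.4742, -0.2767, 0.0324]
tcp_rot: [-179.8, 0.0, 44.8]
wrist_force: [0.1, 0.1, 0.5]
opening: 0.0853
grasp_force: 0.0
```

Request:
{"fn": "send_rows", "kwargs": {
  "moves": [0,0,0,0,0,0,0,0,0,0,0,0,0,0.5,0,0,0,0,0,0,1,0,0,0,0,0,0,1,0,0,0,0,0,0,1,0,0,0,0,0,0,1]
}}

```text
time: 34.83
ee_pos: [0.4756, -0.2777, 0.0351]
tcp_rot: [179.9, -0.0, 44.8]
wrist_force: [-0.5, 0.4, 4.8]
opening: 0.0467
grasp_force: 41.9
```

Request:
{"fn": "send_rows", "kwargs": {
  "moves": [0,0,0.4,0,0,0,1,0,0,0.8,0,0,0,1,0,0,1,0,0,0,1,0,0,1,0,0,0,1,0,0,1,0,0,0,1,0,0,1,0,0,0,1,0,0.4,1,0,0,0,1,0,0.8,0.2,0,0,0,1]
}}

```text
time: 35.83
ee_pos: [0.4755, -0.2473, 0.1955]
tcp_rot: [179.9, -0.0, 44.8]
wrist_force: [-0.5, -0.8, -1.3]
opening: 0.0466
grasp_force: 41.5
```

Request:
{"fn": "send_rows", "kwargs": {
  "moves": [-0.02,1,0,0,0,0,1,-0.02,1,0,0,0,0,1,-0.02,1,0,0,0,0,1,-0.02,1,0,0,0,0,1,-0.02,1,0,0,0,0,1,-0.02,1,0,0,0,0,1,-0.02,1,0,0,0,0,1,-0.02,1,0,0,0,0,1]
}}

```text
time: 36.83
ee_pos: [0.4703, -0.0457, 0.193]
tcp_rot: [-179.9, 0.0, 44.8]
wrist_force: [-0.3, 0.1, -1.1]
opening: 0.0465
grasp_force: 41.5
```

Request:
{"fn": "send_rows", "kwargs": {
  "moves": [-0.02,1,0,0,0,0,1,-0.02,1,0,0,0,0,1,-0.02,1,0,0,0,0,1,-0.02,1,0,0,0,0,1,-0.02,1,0,0,0,0,1,-0.02,1,0,0,0,0,1,-0.02,1,0,0,0,0,1,-0.02,1,0,0,0,0,1]
}}

```text
time: 37.83
ee_pos: [0.466, 0.154, 0.193]
tcp_rot: [-180.0, 0.1, 44.9]
wrist_force: [-0.5, -0.8, -1.5]
opening: 0.047
grasp_force: 41.5
```

Request:
{"fn": "send_rows", "kwargs": {
  "moves": [-0.02,1,0,0,0,0,1,-0.02,1,0,0,0,0,1,-0.02,1,0,0,0,0,1,-0.02,1,0,0,0,0,1,-0.02,1,0,0,0,0,1,-0.05,0.8,0,0,0,0,1,0,0.4,0,0,0,0,1,0,0,0,0,0,0,1]
}}

```text
time: 38.83
ee_pos: [0.463, 0.308, 0.1935]
tcp_rot: [-180.0, 0.0, 44.9]
wrist_force: [-1.0, -0.9, -2.2]
opening: 0.0467
grasp_force: 41.4
```

Lower by 0.155 to about 0.038.

Request:
{"fn": "send_rows", "kwargs": {
  "moves": [0,0,-1,0,0,0,1,0,0,-1,0,0,0,1,0,0,-1,0,0,0,1,0,0,-1,0,0,0,1,0,0,-1,0,0,0,1,0,0,-0.8,0,0,0,1,0,0,-0.4,0,0,0,1,0,0,0,0,0,0,1]
}}

```text
time: 39.83
ee_pos: [0.4631, 0.3071, 0.0385]
tcp_rot: [-180.0, 0.0, 44.8]
wrist_force: [-0.1, -0.1, -1.0]
opening: 0.0467
grasp_force: 41.4
```

Request:
{"fn": "send_rows", "kwargs": {
  "moves": [0,0,-0.07,0,0,0,1,0,0,0,0,0,0,1]
}}

```text
time: 40.08
ee_pos: [0.4636, 0.3078, 0.0377]
tcp_rot: [180.0, -0.1, 44.8]
wrist_force: [-0.5, -0.2, -1.7]
opening: 0.0466
grasp_force: 41.4
```

Request:
{"fn": "send_rows", "kwargs": {
  "moves": [0,0,-0.08,0,0,0,1,0,0,0,0,0,0,1]
}}

```text
time: 40.33
ee_pos: [0.4633, 0.3078, 0.0351]
tcp_rot: [180.0, -0.0, 44.8]
wrist_force: [-0.2, 0.9, -2.3]
opening: 0.0468
grasp_force: 41.4
```

Request:
{"fn": "send_rows", "kwargs": {
  "moves": [0,0,-0.05,0,0,0,1,0,0,0,0,0,0,1]
}}

```text
time: 40.58
ee_pos: [0.4634, 0.3078, 0.0351]
tcp_rot: [180.0, -0.1, 44.8]
wrist_force: [-4.4, -2.7, 8.6]
opening: 0.047
grasp_force: 42.4
```

Contact. Release, rise and clear out of the way.

Request:
{"fn": "send_rows", "kwargs": {
  "moves": [0,0,0,0,0,0,0.1,0,0,0,0,0,0,-0.4,0,0,0,0,0,0,-1,0,0,0,0,0,0,-1,0,0,0,0,0,0,-1,0,0,0.5,0,0,0,-1,0,0,1,0,0,0,-1,0,0,1,0,0,0,-1]
}}

```text
time: 41.58
ee_pos: [0.4633, 0.3077, 0.0979]
tcp_rot: [180.0, -0.0, 44.8]
wrist_force: [-0.1, 0.6, 0.4]
opening: 0.0855
grasp_force: 0.0
```

Request:
{"fn": "send_rows", "kwargs": {
  "moves": [0,0,1,0,0,0,-1,0,0,1,0,0,0,-1,0,0,1,0,0,0,-1,0,0,1,0,0,0,-1,0,0,1,0,0,0,-1,0,0,1,0,0,0,-1,0,0,0,0,0,0,-1]
}}

```text
time: 42.45
ee_pos: [0.4638, 0.308, 0.2489]
tcp_rot: [180.0, -0.2, 44.8]
wrist_force: [-0.1, 0.2, 0.4]
opening: 0.0859
grasp_force: 0.0
```

```bash
python3 - <<'E'
from h import *
for k in("scene","top"):
    c=bot.camera(k); save(c,k+"6.png")
    for q in("red_bottle","blue_bottle","green_bottle","red_coaster","blue_coaster","green_coaster"):
      for d in bot.landmark_of(k,q)[:2]: print(k,q,round(d["p"],2),ray(c,d["pixel"],.008 if "bot" in q else 0)[:2])
a=cv2.imread("pics/scene6.png")[130:290,255:455]; cv2.imwrite("pics/s6c.png",cv2.resize(a,None,fx=3.7,fy=3.7,interpolation=cv2.INTER_CUBIC))
E
```

```text
scene red_bottle 0.88 [0.4681 0.2976]
scene blue_bottle 0.84 [0.4808 0.0021]
scene green_bottle 0.94 [0.5817 0.3138]
scene green_bottle 0.87 [0.6265 0.179 ]
scene red_coaster 0.92 [0.4508 0.3122]
scene blue_coaster 0.77 [ 0.4829 -0.0077]
scene green_coaster 0.95 [0.6424 0.183 ]
scene green_coaster 0.44 [ 0.4995 -0.1324]
top red_bottle 0.72 [0.4644 0.3043]
top red_bottle 0.47 [0.4472 0.3058]
top blue_bottle 0.88 [0.4731 0.0011]
top green_bottle 0.92 [0.6288 0.1806]
top green_bottle 0.8 [0.3385 0.3403]
top red_coaster 0.76 [0.4566 0.3124]
top blue_coaster 0.96 [0.4803 0.0069]
top green_coaster 0.95 [0.6328 0.1789]
```

View pics/s6c.png

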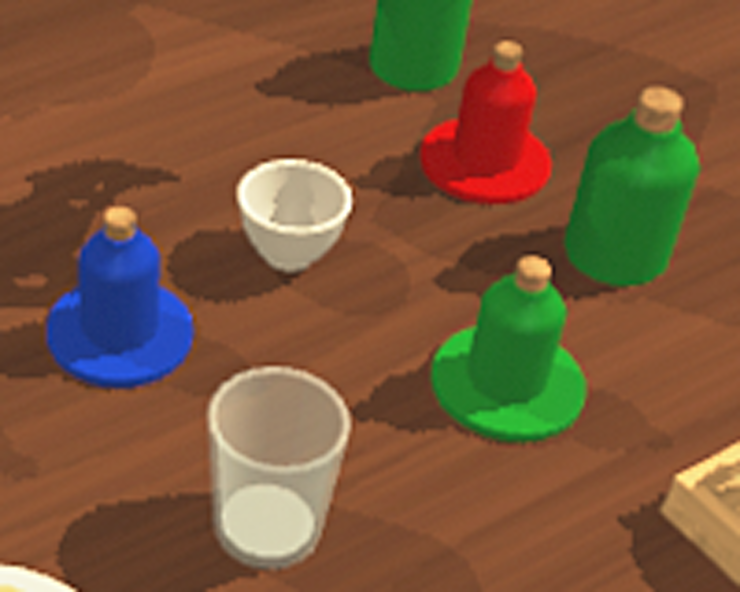

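All three bottles stand upright on their own coasters, with corks at crop (508,50) red, (119,218) blue and (534,267) green. I'll make one numeric check and hand in if it passes.

```bash
python3 - <<'E'
from h import *
S=bot.camera("scene"); f=lambda p:((p[0]+.5)/3.7-.5+255,(p[1]+.5)/3.7-.5+130); ok=True
for n,a,xy in[("red",(508,50),(.4635,.3075)),("blue",(119,218),(.483,.0018)),("green",(534,267),(.635,.179))]:
    p=ray(S,f(a),.094)[:2]; d=np.linalg.norm(p-xy); ok&=d<.009; print(n,p,d)
if ok: print(bot.job_done())
E
```

```text
red [0.4634 0.3095] 0.0020024984394500824
blue [0.4823 0.0025] 0.0009899494936611514
green [0.6338 0.1804] 0.0018439088914585732
the job is handed in; nothing more can be done
None
```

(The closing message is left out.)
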